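# Set up the die slide of a covered-button press

## Task

On the covered-button press, push the blue pick-up die along its slide from the loading station to the next station, under the ram, until it clicks in, without running it on past that station. Set the orange crimp die down between the guide bars behind it, on the loading side, and butt it flush against the blue die with no gap left, the blue die staying clicked in under the ram. Do not lift the blue die off the slide, and leave the other sewing things where they are.

Things in the scene. Friction and masses are not known exactly. Their poses are not given: they have to be found in the camera images.
- press: covered-button press, fixed: pale teal casting on a green mat 3 mm thick, straight slide along its y, ram over the middle, column and tall lever on its far (+x) side. Origin: underside of the base, below the ram's axis; x away from the robot, y along the slide, z up. Base 104 mm deep (x), 370 long (y); column 60 mm wide (y) from x = +69 mm on.
- ram_station (a point): point on the steel slide bed straight below the ram, 40 mm above the press origin: the blue die's origin lies here when it is clicked in. The bed is open at both ends, 182 mm either way. A sprung ball in the far guide bar makes the detent here, and others at the loading station and 120 mm beyond the ram at the unloading station.
- load_station (a point): point on the slide bed at the loading station, 120 mm from the ram station towards -y of the press: the blue die starts here, clicked in. Its ball then stands out 7 mm from the far bar, 9 to 17 mm above the bed: the orange die's runners slide along under it but cannot come down over it, so set that die down with its middle within 20 mm of this station.
- ram_face (a point): middle of the underside of the ram's round die, 52 mm across, 75 mm above the bed. Its stem rises to the press head: 66 mm wide (y), from 35 mm before to 135 mm behind the ram's axis, 189 to 255 mm above the bed. An upright gripper behind the blue die would hit the ram before the die is home; one leaning back about 30 degrees, fingertips forward, clears it.
- guide_bar (a point): inner top edge line of the near guide bar, at the ram. Two such aluminium bars, 18 mm high above the bed and 360 mm long, run along the slide with their inner faces 65 mm apart (outer faces 104 mm); the upper inner edges are flared outwards by 6 mm over the top 6 mm as a lead-in.
- pickup_die: blue pick-up die block, round brass cup on top, about 0.45 kg. Origin: centre of its underside; y along the slide. Steel foot 62 mm wide (x), 90 long (y), 8 high; blue body 62 wide up to 18 mm height, notched mid-way on its +x side for the detent ball, then 46 wide up to 44 mm; flat end faces at y = -45 and +45 mm; cup 42 mm across, top at 54 mm. 1.5 mm play at each guide bar.
- pickup_tail (a point): middle of the blue die's rear (-y) end face, 26 mm above its underside: where to push. Pushing it out of a station takes 12 to 17 N, sliding 1 to 3 N, with a rise to about 7 N some 47 mm before the ram station as its corner meets that ball. Within about 4 mm of a station it snaps home by itself; seated, a push of up to 7 N shifts it less than 1 mm.
- crimp_die: orange crimp die block, round steel cup on top, about 0.4 kg, loose on the mat before the press. Origin: centre of its underside; y along its length; alike both ways round. 90 mm long, flat end faces at y = -45 and +45 mm; cup top at 54 mm. Stands on two steel runners, 62 mm wide (x), 6 high, under its ends (|y| 30 to 45 mm), 1.5 mm play at each guide bar. Slides with about 1 N.
- crimp_grip (a point): centre of the orange die's body, 34 mm above its underside. The body is 44 mm wide (x), 90 mm long (y), from 6 to 44 mm above the underside: grip it across the 44 mm. On the slide keep the fingertips 18 mm or more above the bed to clear the guide bars. Butted behind the blue die, its origin is 90 mm from the blue die's.
- navy_cone: thread cone, navy blue, 58 mm across the foot, 100 mm tall, standing; bystander. Origin: its underside
- coral_cone: thread cone, coral red, 58 mm across the foot, 100 mm tall, standing; bystander. Origin: its underside
- shell_jar: green glass jar with a metal lid, 64 mm across, 75 mm tall; bystander. Origin: its underside
- pin_dish: blue ceramic dish, 90 mm across, 28 mm tall; bystander. Origin: its underside
- bobbin_box: flat white plastic box with round bobbins showing on top, 75 x 110 x 28 mm; bystander. Origin: its underside
- shears: fabric shears lying flat, 210 mm long, 12 mm thick, one red and one black handle loop; the origin lies near the pivot; bystander

How it is judged:
By the outcome, as a careful person would: the job done as asked, in the order asked, and still so for the second after the job is handed in, with the robot touching nothing.
It also fails if it takes over 70 s, if anything falls off the work surface, if the arm or the gripper's body presses on something with over 40 N, if the wrist force passes 120 N, or if a joint passes its speed limit or range.

## Robot

A 6-joint arm with a two-finger parallel gripper is mounted at the origin on the work surface. World frame = base frame: x ahead of the robot, y to its left, z up, the work surface at z = 0. Lengths are in mm, angles in degrees, forces in N, time in s.
With the tool pointing down it reaches from about 300 to 850 mm from the base axis. Payload 4.2 kg.
Tool frame: the origin (TCP) lies midway between the tips of the shut fingers; the grasp point (between the pads) lies 19 mm behind it; z points along the fingers, y is the line along which they close (so a half turn about z gives the same grasp; the last joint's range is limited). The gripper opens to 91 mm and grips with 3 to 60 N. Pads are 32 mm wide; open, the fingers measure 118 mm over their backs; the gripper's body (76 mm by 178 mm) begins 60 mm behind the grasp point.
Start: joints at [-67.781, 18.312, 89.639, -0, 72.044, -1.146], TCP at [228.044, -527.863, 213.976] pointing down, gripper open.
Joint ranges: [-177.97, 177.97], [-48.28, 115.42], [12.27, 149.76], [-77.06, 257.06], [2.81, 150.46], [-146.56, 146.56]. Speed limits (degrees/s): [147.25, 147.25, 180, 180, 180, 180].

## Interface

Orientations are given as [roll, pitch, yaw] about the fixed x, y, z axes, in that order (R = Rz(yaw) Ry(pitch) Rx(roll)).
In Python, from workcell import env, viewer, probe_bus gives the robot as it stands (env), with the cameras (viewer) and the readings (probe_bus).
- The arm moves only by the shell command python3 drive.py FILE [OPENING] [FORCE], which reads ROWS from the file FILE. ROWS is a JSON list of rows, 1 to 8 of them, each an object with the fields trans (a list: dx, dy, dz in shares of the most that a row can go, 1 being 50 mm), r (a list: a rotation vector rx, ry, rz in shares of 120 degrees (1.0 is 120 degrees)); a field left out counts as zero; each row shifts and turns the commanded pose from where the row before left it, along the tool's axes as they then stand; what a row does not reach is not made up. A row lasts 1/10 s, in which the tool goes at most 50 mm and 8.59 degrees, less where a joint would pass 70% of its speed; a pose out of reach is approached as far as the arm can. OPENING is the finger opening in mm, set as the command begins (- or left out keeps the last). The fingers move at their own pace and stop on an object; FORCE is the grip in N (left out, the last holds). Time passes only in rows, so rows that do not move let the fingers close. It prints the time, the measured TCP pose, the force, the opening and the grip force at its end. No shift or turn number may pass 1 either way. Input that does not fit is refused with a message, and nothing moves.
- probe_bus.state(): the state, without advancing time (a new reading comes with each control period).
- viewer.grab_frame(name): name is "scene" or "top" or "wrist"; returns the picture (384x512x3 uint8, blue, green, red); there is no depth.
- viewer.camera_model(name): a dict with "fx", "fy", "cx", "cy" (pixels), "T" (4x4, takes a point from camera to world coordinates). Camera axes: x right, y up, looking along -z (the intrinsics and any distortion apply to the point x, -y, -z); pixel columns grow to the right and rows downward; lengths in mm; the calibration is good to about 2 mm. A picture is of the moment at which its call begins: read the wrist's pose just before it. camera_model takes no time and is no camera call; for the wrist camera it gives the pose at the moment of the call.
- env.job_done(): hands the job in; it is judged then, once.
The state is a dict: "time_s": time; "qpos": joint angles; "qvel": joint speeds; "effort": joint torques, N m; "ee_pos": TCP position; "ee_rot": TCP orientation; "force": force on the tool from outside, world axes, zero at the start; "torque": the same for the moment, N m; "gripper_width": finger opening in mm; "gripper_force": force on a finger pad.
Only numpy, scipy, OpenCV 4.12 (cv2) and the standard library are available. Lean on these libraries where they do the work, as an engineer would, in place of code of your own. Each camera call takes 0.05 s, during which the arm holds its last target. There are 200 camera calls.

## Working session

There is one attempt and no reset: what is moved stays moved. The work goes in short steps, Python scripts to look and compute and a shell command to move; the robot and the scene stay as the last step left them, time stands still between calls to the robot, and variables do not carry over. Pictures are saved under pics/ and viewed, at most 10 in all, crops included, and the job is handed in when it is done.

```bash
ls; mkdir -p pics
python3 - <<'E'
from workcell import env, viewer, probe_bus
import cv2,numpy as np
np.set_printoptions(suppress=True,precision=3)
for n in("scene","top"):
    cv2.imwrite(f"pics/{n}0.png",cv2.resize(viewer.grab_frame(n),(800,600),interpolation=cv2.INTER_CUBIC))
    m=viewer.camera_model(n);print(n,m)
print(probe_bus.state())
E
```

```text
drive.py
pics
workcell.py
scene {'fx': 393.1250838369863, 'fy': 393.1250838369863, 'cx': 254.96845199492776, 'cy': 191.2196568401772, 'T': array([[   0.886,   -0.269,    0.378,  976.431],
       [   0.463,    0.522,   -0.716, -914.519],
       [  -0.005,    0.81 ,    0.587,  844.415],
       [   0.   ,    0.   ,    0.   ,    1.   ]])}
top {'fx': 496.5485720687859, 'fy': 496.5485720687859, 'cx': 261.686676026455, 'cy': 184.13294570417455, 'T': array([[   0.02 ,    0.976,   -0.217,  155.575],
       [  -1.   ,    0.018,   -0.009,   -7.162],
       [  -0.005,    0.217,    0.976, 1680.458],
       [   0.   ,    0.   ,    0.   ,    1.   ]])}
{'time_s': 0.1, 'qpos': array([-67.782,  18.347,  89.698,  -0.001,  72.042,  -1.148]), 'qvel': array([ 0.003, -0.073, -0.088, -0.049,  0.105, -0.067]), 'effort': array([  0.   , -41.333, -23.251,   0.073,   0.042,  -0.   ]), 'ee_pos': array([ 227.858, -527.463,  213.23 ]), 'ee_rot': array([-179.914,   -0.   ,   23.366]), 'force': array([-0.422,  0.657,  0.175]), 'torque': array([-0.014,  0.025,  0.017]), 'gripper_force': 0.0, 'gripper_width': 91.26696606872125}
```

View pics/scene0.png

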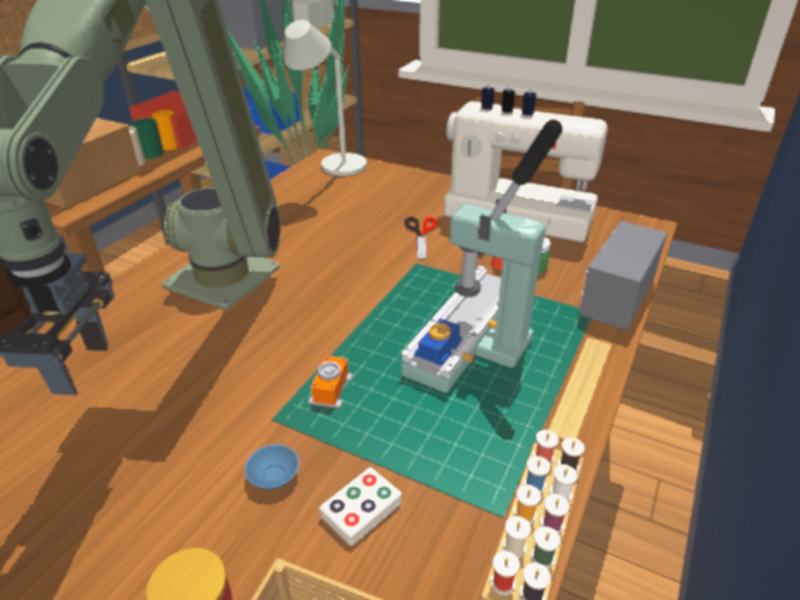

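View pics/top0.png

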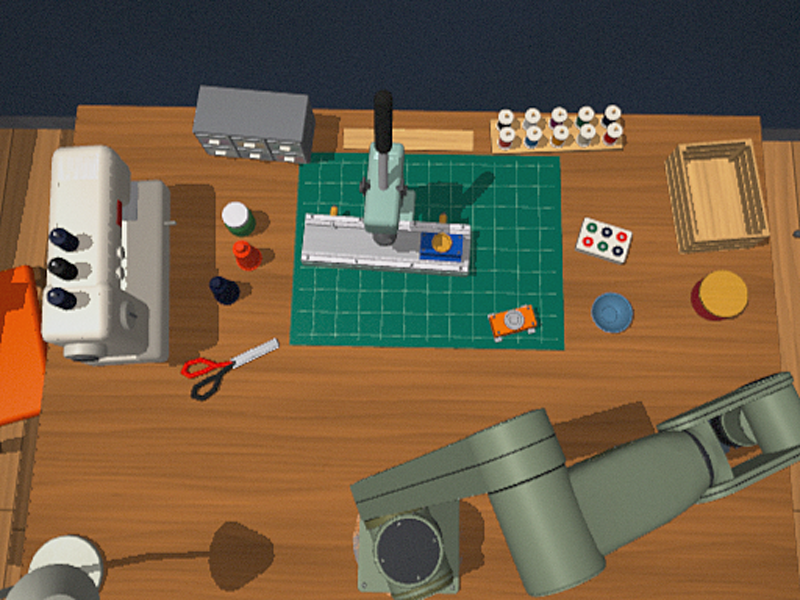

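The scene shows the blue die at the near end of the slide at about (438,345) and the orange die at (328,382). In the top view the blue die is at (441,245), the orange die at (513,320), and the slide runs from (303,240) to (470,250). I'll zoom in for measurement.

Run:
```python
from workcell import env, viewer, probe_bus
import cv2,numpy as np
a=viewer.grab_frame("top")
c=cv2.resize(a[132:224,186:350],None,fx=4.8,fy=4.8,interpolation=cv2.INTER_CUBIC)
cv2.imwrite("pics/topc.png",c);print(c.shape)
b=viewer.grab_frame("scene")
c=cv2.resize(b[160:265,190:350],None,fx=5,fy=5,interpolation=cv2.INTER_CUBIC)
cv2.imwrite("pics/scenec.png",c)
```

```text
(442, 787, 3)
```

View pics/topc.png

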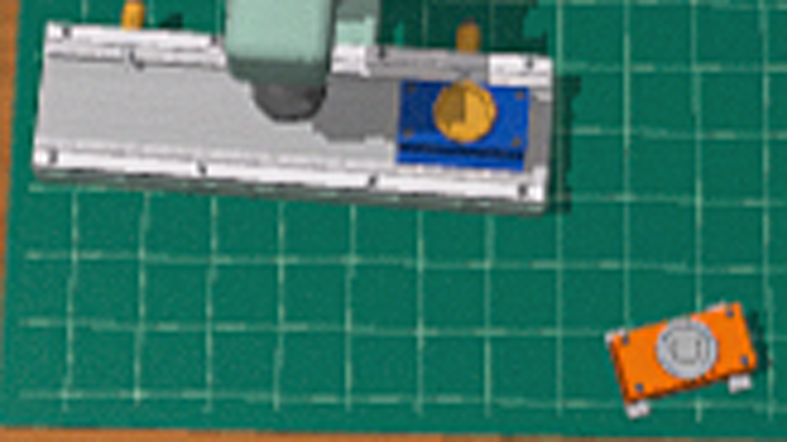

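View pics/scenec.png

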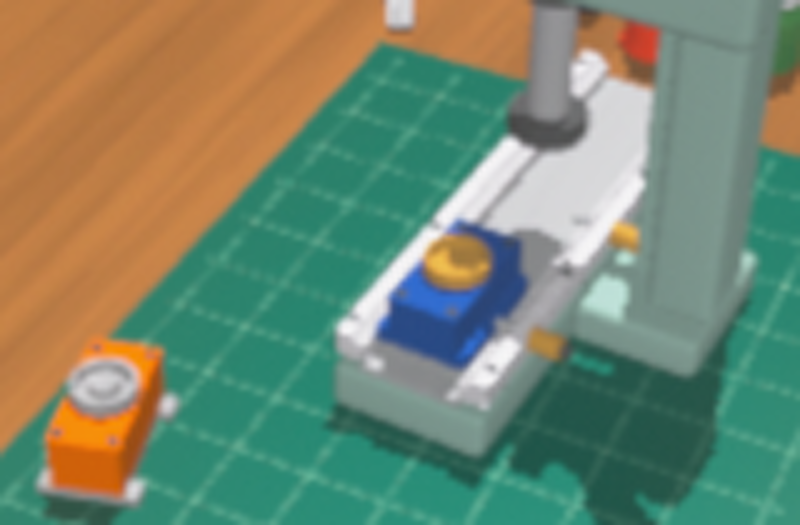

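The crops show the bar corners at (33,172), (547,204), (553,60) and (47,25) in the top view, with the blue cup at (465,111). The orange cup is at (687,349), and the orange top's corners are near (610,338), (741,303), (756,360) and (630,396).

```bash
cat > h.py <<'E'
from workcell import env, viewer, probe_bus
import numpy as np
from scipy.optimize import least_squares
np.set_printoptions(suppress=True,precision=2)
def proj(m,P):
    T=m["T"];c=(np.asarray(P)-T[:3,3])@T[:3,:3]
    return np.stack([m["fx"]*c[:,0]/-c[:,2]+m["cx"],m["fy"]*-c[:,1]/-c[:,2]+m["cy"]],1)
def place(p,L,z0):
    a=np.radians(p[2]);R=np.array([[np.cos(a),-np.sin(a),0],[np.sin(a),np.cos(a),0],[0,0,1]])
    return np.asarray(L,float)@R.T+[p[0],p[1],z0]
def fit(obs,p0,z0):  # obs: list of (cam, local pts, pixels)
    f=lambda p:np.concatenate([(proj(m,place(p,L,z0))-u).ravel() for m,L,u in obs])
    r=least_squares(f,p0,loss="soft_l1");return r.x,[f(r.x).reshape(-1,2)]
E
python3 - <<'E'
from h import *
mt,ms=viewer.camera_model("top"),viewer.camera_model("scene")
ut=lambda l:np.array(l)/4.8+[186,132]-.4
us=lambda l:np.array(l)/5+[190,160]-.4
# press: bars (z from press origin)
Lt=[(-52,180,58),(-52,-180,58),(52,-180,58),(52,180,58)]
t=ut([(33,172),(547,204),(553,60),(47,25)])
s=us([(337,325),(487,403)]);Ls=[(-52,-180,58),(52,-180,58)]
for o in ([(mt,Lt,t)],[(mt,Lt,t),(ms,Ls,s)]):
    p,r=fit(o,[550,0,0],3);print("press",p);print(r[0].T)
q=p
# cups
for nm,z,c1,c2,p0 in(("blue",97,(465,111),(458,258),[550,-120,0]),("orange",57,(687,349),(102,383),[400,-250,0])):
    for o in ([(mt,[(0,0,0)],ut([c1]))],[(ms,[(0,0,0)],us([c2]))],[(mt,[(0,0,0)],ut([c1])),(ms,[(0,0,0)],us([c2]))]):
        p,r=fit(o,p0,z);print(nm,p[:2],r[0].ravel())
    if nm=="blue":
        print("load pred",place(q,[(0,-120,0)],43))
L=[(-22,45,44),(22,45,44),(22,-45,44),(-22,-45,44)]
to=ut([(630,390),(610,340),(741,303),(754,357)])
so=us([(88,340),(162,350),(118,445),(50,432)])
for o in ([(mt,L,to)],[(mt,L,to),(ms,L,so)],[(ms,L,so)]):
    p,r=fit(o,[400,-250,15],3);print("orange",p);print(r[0].T)
E
```

```text
press [614.46  60.21  -2.77]
[[ 0.07 -0.28  0.06  0.15]
 [-0.51 -0.22  0.14  0.69]]
press [616.39  60.7   -2.41]
[[ 0.01 -0.31 -0.17 -0.09 -1.53 -0.65]
 [-0.74 -1.1  -0.73  0.45  1.41 -2.57]]
blue [609.2 -58.8] [-0. -0.]
blue [613.89 -57.62] [ 0. -0.]
blue [611.87 -58.14] [-0.19 -0.78 -0.68 -0.1 ]
load pred [[611.35 -59.19  43.  ]]
orange [ 452.75 -215.35] [-0.  0.]
orange [ 456.65 -214.84] [-0. -0.]
orange [ 454.79 -214.86] [-0.15 -0.61 -0.53 -0.19]
orange [ 455.85 -214.21   16.34]
[[ 0.1   0.51 -1.02  0.16]
 [ 0.86 -1.28 -0.51  0.72]]
orange [ 455.92 -212.86   16.65]
[[-0.25  0.09 -1.48 -0.23  0.39 -0.52  0.2  -0.91]
 [ 0.89 -1.23 -0.6   0.61 -0.14 -0.38  1.13  1.73]]
orange [ 454.96 -210.23   16.48]
[[ 0.65 -0.3   0.36 -0.71]
 [-0.75 -0.96  0.46  1.04]]
```

The manual's scale: shifts go in shares of 50 mm and turns go in shares of 120 degrees. Converting my numbers, 45 mm is 0.9, 40 mm is 0.8.

```bash
echo '[{"trans":[0.8, -0.32, 0]}, {"trans":[0.9, -0.36, 0]}, {"trans":[0.9, -0.36, 0]}, {"trans":[0.9, -0.36, 0]}, {"trans":[0.9, -0.36, 0]}, {"trans":[0.9, -0.36, 0]}, {"trans":[0.9, -0.36, 0]}, {"trans":[0.9, -0.36, 0]}]' > rows.txt && python3 drive.py rows.txt 0 20; echo '[{"trans":[0.9, -0.36, 0]}, {"trans":[0.9, -0.36, 0]}, {"trans":[0.9, -0.36, 0]}, {"r":[0, 0, -0.0667]}, {"r":[0, 0, -0.0667]}, {"r":[0, 0, -0.0667]}, {"r":[0, 0, -0.0667]}, {"r":[0, 0, -0.0667]}]' > rows.txt && python3 drive.py rows.txt; echo '[{"r":[0, 0, -0.0667]}, {"r":[0, 0, -0.0667]}, {"r":[0, 0, -0.0667]}, {}, {}]' > rows.txt && python3 drive.py rows.txt
python3 - <<'E'
from h import *
import cv2
m=viewer.camera_model("wrist");print(m);a=viewer.grab_frame("wrist");cv2.imwrite("pics/w0.png",cv2.resize(a,(800,600),interpolation=cv2.INTER_CUBIC))
E
```

```text
time_s: 1.0
ee_pos: [498.7, -255.1, 213.9]
ee_rot: [180.0, 0.0, 23.4]
force: [0.4, -0.9, 0.5]
gripper_width: 30.1
gripper_force: 0.0
time_s: 1.8
ee_pos: [600.0, -153.5, 213.6]
ee_rot: [-180.0, 0.0, 63.7]
force: [0.3, -0.2, -0.6]
gripper_width: 0.3
gripper_force: 0.0
time_s: 2.3
ee_pos: [600.0, -153.6, 213.7]
ee_rot: [-180.0, -0.0, 87.2]
force: [-0.9, 0.4, 0.4]
gripper_width: 0.3
gripper_force: 0.0
{'fx': 333.87510990824427, 'fy': 333.87510990824427, 'cx': 246.10569440875463, 'cy': 192.82977682054837, 'T': array([[  1.  ,   0.05,   0.01, 604.06],
       [ -0.05,   0.97,   0.25, -84.63],
       [  0.  ,  -0.25,   0.97, 384.32],
       [  0.  ,   0.  ,   0.  ,   1.  ]])}
```

View pics/w0.png

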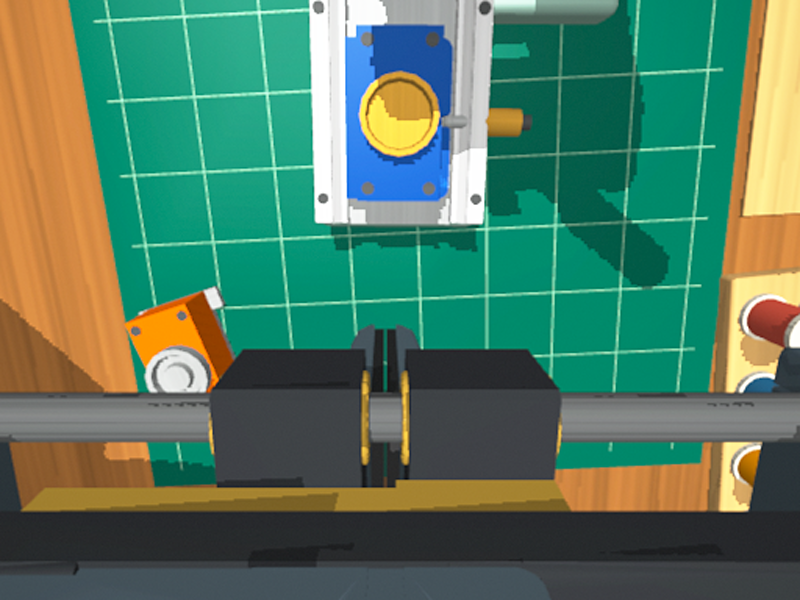

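The wrist view shows the bar ends' outer corners at (315,224) and (485,226), the outer edges reaching the top at (309,0) and (494,0), and the blue cup at (399,114). The orange cup is at (177,375), with its end corners at (126,322) and (207,291).

Run:
```python
from h import *
m=viewer.camera_model("wrist")
w=lambda l:np.array(l,float)/1.5625-.2
def unp(u,z):
    d=np.array([(u[0]-m["cx"])/m["fx"],-(u[1]-m["cy"])/m["fy"],-1])@m["T"][:3,:3].T
    o=m["T"][:3,3];return o+d*(z-o[2])/d[2]
for n,u,z in(("barL",(315,224),61),("barR",(485,226),61),("L0",(309,0),61),("R0",(494,0),61),("cup",(399,114),97),("ocup",(177,375),57),("oc1",(126,322),47),("oc2",(207,291),47),
 ("screwL",(322,199),61),("screwR",(476,199),61),("sL2",(318,7),61),("sR2",(485,7),61)):
    print(n,unp(w(u),z))
p,r=fit([(m,[(-52,-180,58),(52,-180,58)],w([(315,224),(485,226)]))],[615,60,-2.5],3);print(p,r)
```

```text
barL [ 559.83 -115.25   61.  ]
barR [ 664.47 -121.62   61.  ]
L0 [566.64   8.73  61.  ]
R0 [669.7    3.72  61.  ]
cup [613.09 -57.2   97.  ]
ocup [ 458.56 -211.55   57.  ]
oc1 [ 425.43 -175.78   47.  ]
oc2 [ 482.74 -157.14   47.  ]
screwL [ 565.32 -100.37   61.  ]
screwR [ 659.02 -104.96   61.  ]
sL2 [571.37   4.97  61.  ]
sR2 [664.67   0.44  61.  ]
[623.06  61.25  -3.48] [array([[ 0.43, -0.01],
       [-0.43, -0.02]])]
```

To row units: 40 mm is 0.8, 30 mm is 0.6, 7.5 degrees is 0.0625.

```bash
echo '[{"trans":[0.08, 0.12, 0.8]}, {"trans":[0.08, 0.1, 0.8]}, {"trans":[0, 0, 0.6]}, {"r":[0, 0.0625, 0]}, {"r":[0, 0.0625, 0]}, {"r":[0, 0.0625, 0]}, {"r":[0, 0.0625, 0]}, {}]' > rows.txt && python3 drive.py rows.txt; echo '[{"trans":[-0.21, 0, 0.364]}, {"trans":[-0.21, 0, 0.364]}, {}, {}]' > rows.txt && python3 drive.py rows.txt
```

```text
time_s: 3.15
ee_pos: [610.7, -149.4, 101.4]
ee_rot: [-179.7, -30.0, 86.9]
force: [-0.4, -0.3, -1.0]
gripper_width: 0.9
gripper_force: 0.0
time_s: 3.55
ee_pos: [611.7, -145.2, 62.5]
ee_rot: [-180.0, -29.9, 87.4]
force: [0.1, 0.5, 0.2]
gripper_width: 0.8
gripper_force: 0.0
```

To row units: 8.66 mm is 0.1732, 1.73 mm is 0.0346.

```bash
echo '[{"trans":[0.1732, 0, 0.1]}, {"trans":[0.1732, 0, 0.1]}, {"trans":[0.0346, 0, 0.02]}, {"trans":[0.0346, 0, 0.02]}, {"trans":[0.0346, 0, 0.02]}, {}]' > rows.txt && python3 drive.py rows.txt; echo '[{"trans":[0.0346, 0, 0.02]}, {}]' > rows.txt && python3 drive.py rows.txt;echo '[{"trans":[0.0346, 0, 0.02]}, {}]' > rows.txt && python3 drive.py rows.txt;echo '[{"trans":[0.0174, 0, 0.01]}, {}]' > rows.txt && python3 drive.py rows.txt
```

```text
time_s: 4.15
ee_pos: [612.7, -120.0, 62.0]
ee_rot: [180.0, -30.0, 87.4]
force: [0.0, -0.2, -0.0]
gripper_width: 0.7
gripper_force: 0.0
time_s: 4.35
ee_pos: [612.7, -118.1, 61.9]
ee_rot: [-180.0, -30.0, 87.4]
force: [-0.1, 1.6, 0.2]
gripper_width: 0.6
gripper_force: 0.0
time_s: 4.55
ee_pos: [612.9, -116.9, 61.8]
ee_rot: [180.0, -29.9, 87.4]
force: [-0.7, -2.2, 0.7]
gripper_width: 0.5
gripper_force: 1.4
time_s: 4.75
ee_pos: [613.0, -116.6, 61.8]
ee_rot: [179.9, -29.8, 87.4]
force: [-1.3, -5.3, -0.2]
gripper_width: 0.8
gripper_force: 2.7
```

To row units: 1.73 mm is 0.0346, 1 mm is 0.02.

```bash
echo '[{"trans":[0.0346, 0, 0.02]}, {"trans":[0.0346, 0, 0.02]}, {"trans":[0.0346, 0, 0.02]}, {"trans":[0.0346, 0, 0.02]}, {"trans":[0.0346, 0, 0.02]}, {"trans":[0.0346, 0, 0.02]}, {}]' > rows.txt && python3 drive.py rows.txt; echo '[{"trans":[0.0866, 0, 0.05]}, {"trans":[0.0866, 0, 0.05]}, {"trans":[0.0866, 0, 0.05]}, {"trans":[0.0866, 0, 0.05]}, {"trans":[0.0866, 0, 0.05]}, {"trans":[0.0866, 0, 0.05]}, {"trans":[0.0866, 0, 0.05]}, {"trans":[0.0866, 0, 0.05]}]' > rows.txt && python3 drive.py rows.txt; echo '[{"trans":[0.0866, 0, 0.05]}, {"trans":[0.0866, 0, 0.05]}, {"trans":[0.0866, 0, 0.05]}, {"trans":[0.0866, 0, 0.05]}, {"trans":[0.0866, 0, 0.05]}, {"trans":[0.0866, 0, 0.05]}, {"trans":[0.0866, 0, 0.05]}, {}]' > rows.txt && python3 drive.py rows.txt
```

```text
time_s: 5.45
ee_pos: [613.6, -104.0, 61.9]
ee_rot: [180.0, -29.9, 87.3]
force: [-0.8, -2.7, -0.2]
gripper_width: 0.0
gripper_force: 1.6
time_s: 6.25
ee_pos: [615.3, -62.4, 62.0]
ee_rot: [-180.0, -30.0, 87.4]
force: [0.4, -1.7, 0.9]
gripper_width: 0.2
gripper_force: 0.8
time_s: 7.05
ee_pos: [617.2, -28.2, 62.1]
ee_rot: [179.9, -30.0, 87.4]
force: [0.4, -2.9, -1.1]
gripper_width: 0.4
gripper_force: 1.1
```

To row units: 3.46 mm is 0.0692, 2 mm is 0.04.

```bash
echo '[{"trans":[0.0692, 0, 0.04]}, {"trans":[0.0692, 0, 0.04]}, {"trans":[0.0692, 0, 0.04]}, {"trans":[0.0692, 0, 0.04]}, {"trans":[0.0692, 0, 0.04]}, {"trans":[0.0346, 0, 0.02]}, {"trans":[0.0346, 0, 0.02]}, {}]' > rows.txt && python3 drive.py rows.txt; echo '[{"trans":[0.0346, 0, 0.02]}, {}]' > rows.txt && python3 drive.py rows.txt; echo '[{"trans":[0.0174, 0, 0.01]}, {}]' > rows.txt && python3 drive.py rows.txt; echo '[{"trans":[0.0174, 0, 0.01]}, {}]' > rows.txt && python3 drive.py rows.txt
```

```text
time_s: 7.85
ee_pos: [618.3, -4.5, 62.0]
ee_rot: [179.9, -30.0, 87.4]
force: [1.3, -2.1, 0.8]
gripper_width: 0.6
gripper_force: 1.6
time_s: 8.05
ee_pos: [618.3, -2.0, 62.0]
ee_rot: [180.0, -30.0, 87.4]
force: [2.4, -1.7, -0.6]
gripper_width: 0.2
gripper_force: 0.7
time_s: 8.25
ee_pos: [618.1, -0.9, 61.9]
ee_rot: [-180.0, -30.0, 87.4]
force: [2.4, -0.8, 0.7]
gripper_width: 0.1
gripper_force: 0.6
time_s: 8.45
ee_pos: [617.5, 0.5, 61.8]
ee_rot: [-179.9, -30.1, 87.4]
force: [-0.6, -0.0, -0.9]
gripper_width: 0.0
gripper_force: 0.0
```

To row units: 1.3 mm is 0.026, 0.75 mm is 0.015.

```bash
for i in 1; do echo '[{"trans":[0.026, 0, 0.015]}, {}]' > rows.txt && python3 drive.py rows.txt; echo '[{"trans":[0.0174, 0, 0.01]}, {}]' > rows.txt && python3 drive.py rows.txt;echo '[{"trans":[0.012, 0, 0.007]}, {}]' > rows.txt && python3 drive.py rows.txt; done
```

```text
time_s: 8.65
ee_pos: [617.7, 1.8, 61.7]
ee_rot: [-179.9, -30.0, 87.4]
force: [-0.7, 0.6, -0.1]
gripper_width: 0.6
gripper_force: 0.0
time_s: 8.85
ee_pos: [618.1, 2.4, 61.8]
ee_rot: [-180.0, -30.0, 87.4]
force: [-0.1, -1.3, -0.6]
gripper_width: 0.1
gripper_force: 0.1
time_s: 9.05
ee_pos: [618.2, 2.7, 61.8]
ee_rot: [-180.0, -30.0, 87.4]
force: [-0.9, -1.9, 0.9]
gripper_width: 0.8
gripper_force: 0.6
```

To row units: -34.6 mm is -0.692, -20 mm is -0.4.

```bash
echo '[{"trans":[-0.34, 0, -0.2]}, {"trans":[-0.692, 0, -0.4]}, {"trans":[-0.692, 0, -0.4]}, {"trans":[-0.34, 0, -0.2]}, {"trans":[0.4, 0, -0.692]}, {"trans":[0.4, 0, -0.692]}, {"trans":[0.4, 0, -0.692]}, {"trans":[0.2, 0, -0.34]}]' > rows.txt && python3 drive.py rows.txt 91 ; echo '[{"trans":[0, -0.8, 0], "r":[0, -0.0625, 0]}, {"trans":[0, -0.8, 0], "r":[0, -0.0625, 0]}, {"trans":[0, -0.8, 0], "r":[0, -0.0625, 0]}, {"trans":[0, -0.8, 0], "r":[0, -0.0625, 0]}, {"trans":[-1, 0, 0]}, {"trans":[-1, 0, 0]}, {"trans":[-1, 0, 0]}, {}]' > rows.txt && python3 drive.py rows.txt; echo '[{}, {}]' > rows.txt && python3 drive.py rows.txt
python3 - <<'E'
from h import *
import cv2
m=viewer.camera_model("wrist");a=viewer.grab_frame("wrist");cv2.imwrite("pics/w1.png",cv2.resize(a,(800,600),interpolation=cv2.INTER_CUBIC))
np.save("w1.npy",m,allow_pickle=True)
E
```

```text
time_s: 9.85
ee_pos: [614.0, -115.9, 206.0]
ee_rot: [179.7, -30.0, 87.5]
force: [-0.4, 0.5, 0.1]
gripper_width: 61.5
gripper_force: 0.0
time_s: 10.65
ee_pos: [446.1, -262.6, 202.0]
ee_rot: [179.9, 0.1, 87.1]
force: [0.9, -0.7, 1.0]
gripper_width: 90.7
gripper_force: 0.0
time_s: 10.85
ee_pos: [445.9, -257.4, 201.7]
ee_rot: [-180.0, -0.1, 87.4]
force: [0.7, 0.3, -1.1]
gripper_width: 91.2
gripper_force: 0.0
```

View pics/w1.png

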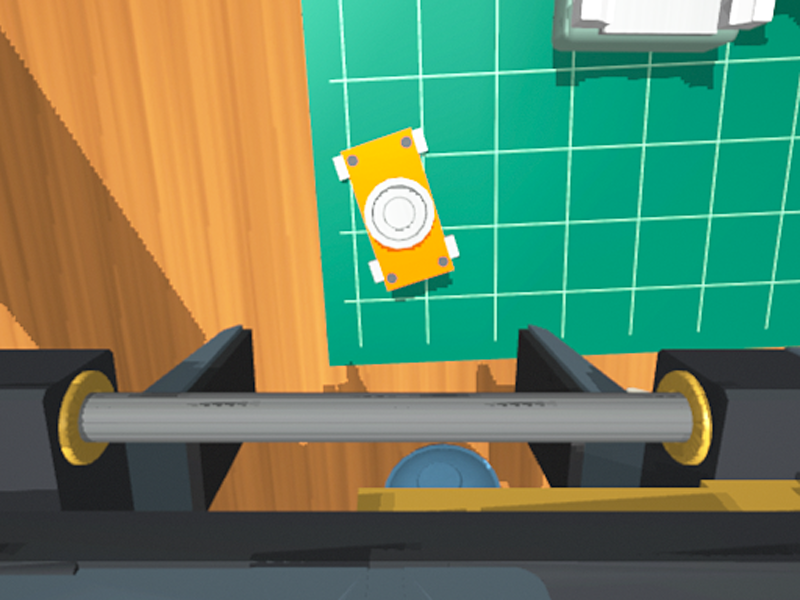

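The orange die is clear in this view: top corners at (342,152), (411,127), (454,269) and (388,291), cup at (399,213).

Run:
```python
from h import *
m=viewer.camera_model("wrist")
w=lambda l:np.array(l,float)/1.5625-.2
L=[(-22,45,44),(22,45,44),(22,-45,44),(-22,-45,44),(0,0,54)]
p,r=fit([(m,L,w([(342,152),(411,127),(454,269),(388,291),(399,213)]))],[455,-214,16],3);print(p,r)
s=probe_bus.state();print(s["ee_pos"],s["ee_rot"])
d=np.array([p[0],p[1],25])-s["ee_pos"];y=np.radians(s["ee_rot"][2])
print(d,"tool:",d[0]*np.cos(y)+d[1]*np.sin(y),d[0]*np.sin(y)-d[1]*np.cos(y),-d[2],"rz",-(p[2]+90-s["ee_rot"][2]))
```

```text
[ 457.78 -214.09   15.7 ] [array([[-0.54, -0.25],
       [ 0.06,  0.25],
       [ 0.02,  0.12],
       [ 0.04, -0.35],
       [ 0.38,  0.2 ]])]
[ 446.06 -257.21  201.79] [-179.98   -0.06   87.43]
[  11.72   43.12 -176.79] tool: 43.597815771163035 9.774065324974345 176.7932611599427 rz -18.275135822529165
```

To row units: 40 mm is 0.8, 22 mm is 0.44, -6.1 degrees is -0.0508.

```bash
echo '[{"trans":[0.44, 0.1, 0.4]}, {"trans":[0.432, 0.096, 0.4]}, {"trans":[0, 0, 0.8], "r":[0, 0, -0.0508]}, {"trans":[0, 0, 0.8], "r":[0, 0, -0.0508]}, {"trans":[0, 0, 0.4], "r":[0, 0, -0.0508]}, {}, {}]' > rows.txt && python3 drive.py rows.txt 91; echo '[{"trans":[0, 0, 0.4]}, {"trans":[0, 0, 0.32]}, {}, {}]' > rows.txt && python3 drive.py rows.txt; echo '[{}, {}, {}, {}, {}, {}]' > rows.txt && python3 drive.py rows.txt 30 25
```

```text
time_s: 11.6
ee_pos: [458.5, -214.8, 62.5]
ee_rot: [180.0, 0.0, 105.6]
force: [0.1, -0.5, 0.2]
gripper_width: 90.7
gripper_force: 0.0
time_s: 12.0
ee_pos: [459.0, -215.8, 27.4]
ee_rot: [179.9, 0.1, 105.6]
force: [0.5, -0.0, -0.9]
gripper_width: 91.0
gripper_force: 0.0
time_s: 12.6
ee_pos: [457.8, -215.5, 25.9]
ee_rot: [-180.0, -0.0, 105.7]
force: [-5.3, -1.3, 3.2]
gripper_width: 46.4
gripper_force: 1.8
```

To row units: -40 mm is -0.8, -20 mm is -0.4, 6.2 degrees is 0.0517.

```bash
echo '[{}, {}, {}]' > rows.txt && python3 drive.py rows.txt; echo '[{"trans":[0, 0, -0.4]}, {"trans":[0, 0, -0.8]}, {"trans":[0, 0, -0.8]}, {"trans":[0, 0, -0.4], "r":[0, 0, 0.0517]}, {"r":[0, 0, 0.0517]}, {"r":[0, 0, 0.0517]}, {}, {}]' > rows.txt && python3 drive.py rows.txt
```

```text
time_s: 12.9
ee_pos: [457.3, -215.6, 25.8]
ee_rot: [-179.9, -0.0, 105.7]
force: [-3.2, -0.9, 2.5]
gripper_width: 43.7
gripper_force: 25.0
time_s: 13.7
ee_pos: [457.7, -215.2, 145.1]
ee_rot: [-179.9, -0.0, 87.2]
force: [-0.5, -0.3, -4.6]
gripper_width: 44.0
gripper_force: 25.0
```

To row units: 33.5 mm is 0.67, 30 mm is 0.6.

```bash
echo '[{"trans":[0.4, 0.36, 0]}, {"trans":[0.67, 0.6, 0]}, {"trans":[0.67, 0.6, 0]}, {"trans":[0.67, 0.6, 0]}, {"trans":[0.67, 0.6, 0]}, {"trans":[0.274, 0.226, 0]}, {}, {}]' > rows.txt && python3 drive.py rows.txt; echo '[{}, {}]' > rows.txt && python3 drive.py rows.txt;  python3 - <<'E'
from h import *
import cv2
a=viewer.grab_frame("wrist");cv2.imwrite("pics/w2.png",cv2.resize(a,(800,600),interpolation=cv2.INTER_CUBIC))
E
```

```text
time_s: 14.5
ee_pos: [614.7, -55.8, 144.9]
ee_rot: [-179.8, 0.0, 87.2]
force: [-0.0, -0.1, -5.0]
gripper_width: 43.4
gripper_force: 25.0
time_s: 14.7
ee_pos: [614.8, -56.8, 145.9]
ee_rot: [-180.0, 0.0, 87.0]
force: [0.5, 0.5, -5.3]
gripper_width: 43.9
gripper_force: 25.0
```

View pics/w2.png

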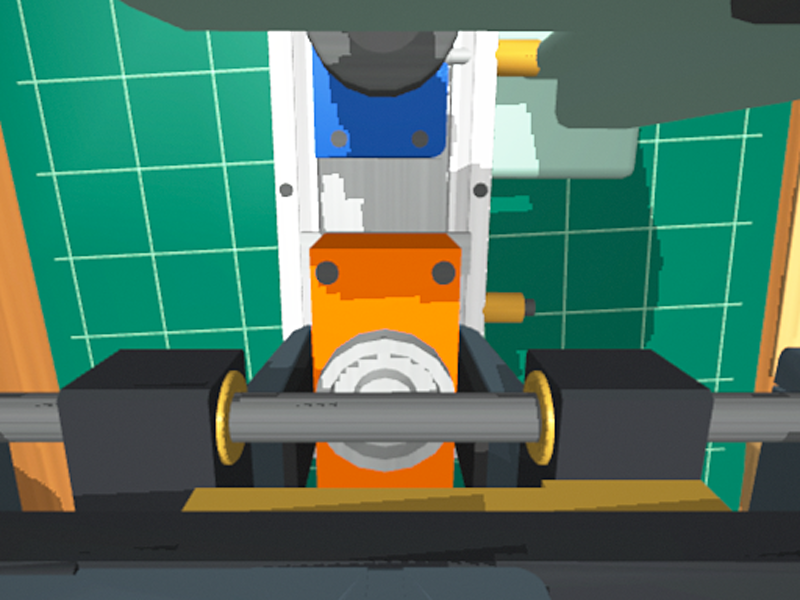

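In this view the bar screws are at (286,190) and (480,190), and the blue tail edge runs (317,157)–(446,157). The die's front runner edge is at (302,233)–(468,235), and the orange top front corners are at (311,248) and (460,248).

Run:
```python
from h import *
m=viewer.camera_model("wrist")
w=lambda l:np.array(l,float)/1.5625-.2
def unp(u,z):
    u=w(u);d=np.array([(u[0]-m["cx"])/m["fx"],-(u[1]-m["cy"])/m["fy"],-1])@m["T"][:3,:3].T
    o=m["T"][:3,3];return o+d*(z-o[2])/d[2]
s=probe_bus.state();z0=s["ee_pos"][2]-22.8
a,b=unp((286,190),61),unp((480,190),61);print("screws",a,b,(a+b)/2)
a,b=unp((270,32),61),unp((496,32),61);print("bars outer far",a,b,(a+b)/2)
a,b=unp((282,337),61),unp((485,337),61);print("bars outer near",a,b,(a+b)/2)
a,b=unp((317,157),87),unp((446,157),87);print("blue tail",a,b)
a,b=unp((302,233),z0+6),unp((468,235),z0+6);print("runner",a,b,(a+b)/2)
a,b=unp((311,248),z0+44),unp((460,248),z0+44);print("otop",a,b,(a+b)/2)
print(unp((327,272),z0+44),unp((443,272),z0+44))
print(s["ee_pos"],s["ee_rot"])
```

```text
screws [571.65   5.07  61.  ] [664.52   0.14  61.  ] [618.08   2.61  61.  ]
bars outer far [571.38  74.24  61.  ] [672.21  68.93  61.  ] [621.8   71.58  61.  ]
bars outer near [562.23 -68.5   61.  ] [666.49 -74.07  61.  ] [614.36 -71.28  61.  ]
blue tail [590.97  18.75  87.  ] [645.61  15.86  87.  ]
runner [588.56  -8.33 129.22] [647.98 -12.21 129.22] [618.27 -10.27 129.22]
otop [596.96  -8.58 167.22] [639.79 -10.86 167.22] [618.37  -9.72 167.22]
[600.99 -15.83 167.22] [634.72 -17.62 167.22]
[614.93 -56.68 146.02] [-179.99    0.01   87.  ]
```

To row units: 30 mm is 0.6, 20 mm is 0.4.

```bash
echo '[{"trans":[0, -0.016, 0.4]}, {"trans":[0, 0, 0.6]}, {"trans":[0, 0, 0.24]}, {}, {}]' > rows.txt && python3 drive.py rows.txt; echo '[{"trans":[0, 0, 0.08]}, {"trans":[0, 0, 0.08]}, {}]' > rows.txt && python3 drive.py rows.txt;  echo '[{"trans":[0, 0, 0.06]}, {"trans":[0, 0, 0.06]}, {}]' > rows.txt && python3 drive.py rows.txt; echo '[{"trans":[0, 0, 0.04]}, {}]' > rows.txt && python3 drive.py rows.txt
```

```text
time_s: 15.25
ee_pos: [615.4, -56.0, 84.7]
ee_rot: [179.9, 0.0, 87.0]
force: [0.7, -0.6, -3.1]
gripper_width: 43.8
gripper_force: 25.0
time_s: 15.55
ee_pos: [615.9, -55.8, 77.4]
ee_rot: [179.8, 0.0, 87.1]
force: [-0.9, -0.9, 0.8]
gripper_width: 43.7
gripper_force: 25.0
time_s: 15.85
ee_pos: [615.9, -55.8, 75.0]
ee_rot: [179.7, 0.0, 87.1]
force: [-8.9, 0.2, 20.1]
gripper_width: 44.3
gripper_force: 25.3
time_s: 16.05
ee_pos: [615.2, -55.8, 73.4]
ee_rot: [179.8, 0.0, 87.1]
force: [-11.3, 0.9, 23.7]
gripper_width: 45.3
gripper_force: 25.5
```

To row units: -5 mm is -0.1, -1 mm is -0.02.

```bash
echo '[{"trans":[0, -0.02, -0.1]}, {"trans":[0, -0.02, 0]}, {}]' > rows.txt && python3 drive.py rows.txt; echo '[{"trans":[0, 0, 0.06]}, {"trans":[0, 0, 0.04]}, {}]' > rows.txt && python3 drive.py rows.txt;  echo '[{"trans":[0, 0, 0.04]}, {}]' > rows.txt && python3 drive.py rows.txt
```

```text
time_s: 16.35
ee_pos: [612.5, -55.5, 72.3]
ee_rot: [-180.0, 0.0, 87.1]
force: [0.6, 0.3, -5.0]
gripper_width: 45.1
gripper_force: 24.5
time_s: 16.65
ee_pos: [612.3, -55.5, 66.7]
ee_rot: [-179.9, -0.0, 87.1]
force: [-0.6, 0.0, -4.8]
gripper_width: 44.7
gripper_force: 24.5
time_s: 16.85
ee_pos: [612.9, -55.5, 66.2]
ee_rot: [180.0, 0.0, 87.1]
force: [-0.6, 0.2, -1.6]
gripper_width: 44.6
gripper_force: 24.5
```

To row units: 1 mm is 0.02.

```bash
echo '[{"trans":[0, 0, 0.02]}, {}]' > rows.txt && python3 drive.py rows.txt; echo '[{}, {}, {}]' > rows.txt && python3 drive.py rows.txt 60
python3 - <<'E'
from h import *
import cv2
a=viewer.grab_frame("wrist")[100:330,120:360];cv2.imwrite("pics/w3.png",cv2.resize(a,None,fx=2.5,fy=2.5,interpolation=cv2.INTER_CUBIC))
print(probe_bus.state()["force"],probe_bus.state()["ee_pos"])
E
```

```text
time_s: 17.05
ee_pos: [613.0, -55.6, 65.9]
ee_rot: [180.0, 0.0, 87.1]
force: [-1.8, 0.5, 3.9]
gripper_width: 45.0
gripper_force: 24.5
time_s: 17.35
ee_pos: [613.2, -55.6, 64.9]
ee_rot: [180.0, 0.0, 87.1]
force: [-1.2, -0.7, 0.6]
gripper_width: 59.8
gripper_force: 0.0
[0.1  0.06 0.82] [613.07 -55.56  64.81]
```

View pics/w3.png

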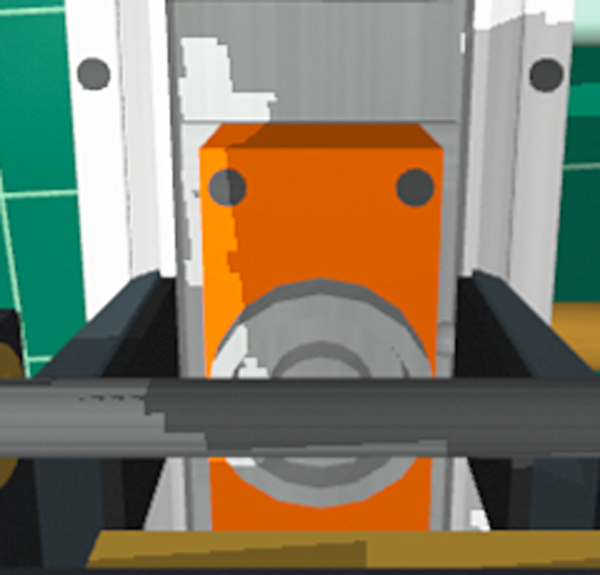

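The die sits between the bars, parallel and flat, with its front edge at about (320,122) in the crop. I'll regrip lightly and slide it up.

```bash
echo '[{"trans":[0, 0.038, 0]}, {}, {}, {}, {}, {}]' > rows.txt && python3 drive.py rows.txt 30 5; echo '[{"trans":[0.08, 0, 0]}, {"trans":[0.08, 0, 0]}, {"trans":[0.08, 0, 0]}, {"trans":[0.08, 0, 0]}, {"trans":[0.08, 0, 0]}, {}]' > rows.txt && python3 drive.py rows.txt; echo '[{"trans":[0.04, 0, 0]}, {"trans":[0.04, 0, 0]}, {}]' > rows.txt && python3 drive.py rows.txt; echo '[{"trans":[0.02, 0, 0]}, {}]' > rows.txt && python3 drive.py rows.txt;echo '[{"trans":[0.02, 0, 0]}, {}]' > rows.txt && python3 drive.py rows.txt
```

```text
time_s: 18.0
ee_pos: [614.7, -55.6, 64.8]
ee_rot: [180.0, 0.0, 87.1]
force: [0.7, -0.2, -0.5]
gripper_width: 43.8
gripper_force: 5.0
time_s: 18.6
ee_pos: [615.7, -34.7, 64.8]
ee_rot: [-180.0, -0.0, 87.1]
force: [-0.4, -0.0, -2.6]
gripper_width: 44.2
gripper_force: 5.0
time_s: 18.9
ee_pos: [615.9, -31.3, 64.8]
ee_rot: [-180.0, -0.0, 87.1]
force: [-0.2, 1.1, -2.1]
gripper_width: 43.9
gripper_force: 5.0
time_s: 19.1
ee_pos: [615.9, -30.6, 64.8]
ee_rot: [-180.0, -0.0, 87.1]
force: [0.7, -0.1, -2.0]
gripper_width: 44.2
gripper_force: 5.0
time_s: 19.3
ee_pos: [616.0, -29.6, 64.8]
ee_rot: [-180.0, 0.0, 87.1]
force: [1.7, -0.2, -1.8]
gripper_width: 44.2
gripper_force: 5.0
```

To row units: 1 mm is 0.02.

```bash
for i in 1; do echo '[{"trans":[0.02, 0, 0]}, {}]' > rows.txt && python3 drive.py rows.txt;echo '[{"trans":[0.014, 0, 0]}, {}]' > rows.txt && python3 drive.py rows.txt;echo '[{"trans":[0.014, 0, 0]}, {}]' > rows.txt && python3 drive.py rows.txt;done | grep -E "ee_pos|force"
```

```text
ee_pos: [616.0, -29.1, 64.8]
force: [-0.4, -2.3, -2.0]
gripper_force: 5.0
ee_pos: [616.0, -28.9, 64.8]
force: [0.2, -4.4, -2.3]
gripper_force: 5.0
ee_pos: [616.0, -28.8, 64.8]
force: [-1.0, -5.7, -2.4]
gripper_force: 5.0
```

To row units: -0.6 mm is -0.012.

```bash
echo '[{"trans":[-0.012, 0, 0]}, {}]' > rows.txt && python3 drive.py rows.txt; echo '[{}, {}, {}, {}]' > rows.txt && python3 drive.py rows.txt 70; echo '[{"trans":[-0.2, 0, -0.4]}, {"trans":[-0.4, 0, -0.8]}, {"trans":[-0.4, 0, -0.8]}, {"trans":[-0.4, 0, -0.4]}, {"trans":[-0.4, 0, 0]}, {}, {}]' > rows.txt && python3 drive.py rows.txt
python3 - <<'E'
from h import *
import cv2
a=viewer.grab_frame("wrist")[0:260,100:400];cv2.imwrite("pics/w4.png",cv2.resize(a,None,fx=2.3,fy=2.3,interpolation=cv2.INTER_CUBIC))
E
```

```text
time_s: 20.1
ee_pos: [616.0, -28.7, 64.8]
ee_rot: [-180.0, 0.1, 87.1]
force: [-1.0, -6.1, -2.0]
gripper_width: 43.7
gripper_force: 5.0
time_s: 20.5
ee_pos: [616.4, -27.4, 65.1]
ee_rot: [180.0, -0.0, 87.1]
force: [-0.2, -0.6, 0.1]
gripper_width: 69.9
gripper_force: 0.0
time_s: 21.2
ee_pos: [611.2, -117.4, 184.6]
ee_rot: [-180.0, -0.1, 87.0]
force: [1.1, 0.4, -0.4]
gripper_width: 69.5
gripper_force: 0.0
```

View pics/w4.png

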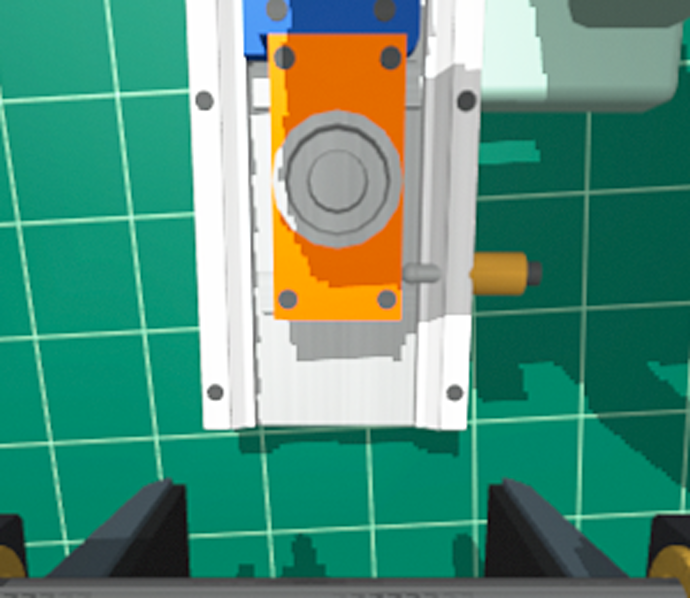

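The orange die sits directly against the blue one, with no gap visible at (335,35), and the loading ball is clear of it. A gentle nudge from behind with the fingers shut will confirm they are butted.

The manual's scale: shifts go in shares of 50 mm and turns go in shares of 120 degrees. Converting my numbers, 40 mm is 0.8, 20 mm is 0.4.

```bash
echo '[{"trans":[0, 0.04, 0.4]}, {"trans":[0, 0, 0.8]}, {"trans":[0, 0, 0.8]}, {"trans":[0, 0, 0.36]}, {}, {}]' > rows.txt && python3 drive.py rows.txt 0 20; echo '[{"trans":[0.08, 0, 0]}, {"trans":[0.06, 0, 0]}, {"trans":[0.02, 0, 0]}, {}]' > rows.txt && python3 drive.py rows.txt; for i in 1; do echo '[{"trans":[0.02, 0, 0]}, {}]' > rows.txt && python3 drive.py rows.txt;echo '[{"trans":[0.02, 0, 0]}, {}]' > rows.txt && python3 drive.py rows.txt;echo '[{"trans":[0.02, 0, 0]}, {}]' > rows.txt && python3 drive.py rows.txt;done | grep -E "ee_pos|force"
```

```text
time_s: 21.85
ee_pos: [613.9, -117.0, 66.9]
ee_rot: [-180.0, -0.0, 87.1]
force: [1.0, -0.0, -0.1]
gripper_width: 24.7
gripper_force: 0.0
time_s: 22.25
ee_pos: [614.3, -109.6, 67.6]
ee_rot: [179.9, 0.0, 87.1]
force: [0.5, -0.5, -0.3]
gripper_width: 0.6
gripper_force: 0.0
ee_pos: [614.0, -108.8, 67.0]
force: [-0.6, -0.0, -0.3]
gripper_force: 0.0
ee_pos: [614.0, -107.8, 66.8]
force: [0.8, 0.3, 0.2]
gripper_force: 0.0
ee_pos: [614.1, -106.8, 66.8]
force: [-0.6, -0.4, -0.3]
gripper_force: 0.0
```

To row units: 5 mm is 0.1, 2 mm is 0.04.

```bash
(echo '[{"trans":[0.1, 0, 0]}, {"trans":[0.1, 0, 0]}, {"trans":[0.04, 0, 0]}, {"trans":[0.02, 0, 0]}, {}]' > rows.txt && python3 drive.py rows.txt; for i in 1; do echo '[{"trans":[0.02, 0, 0]}, {}]' > rows.txt && python3 drive.py rows.txt;echo '[{"trans":[0.02, 0, 0]}, {}]' > rows.txt && python3 drive.py rows.txt;done) | grep -E "ee_pos|force: \["
```

```text
ee_pos: [614.8, -93.6, 66.9]
force: [0.4, -0.0, -0.3]
ee_pos: [614.8, -92.9, 66.9]
force: [-0.1, 0.6, 0.1]
ee_pos: [614.8, -91.9, 66.9]
force: [-0.2, 0.1, 0.2]
```

To row units: 1 mm is 0.02.

```bash
(for i in 1; do echo '[{"trans":[0.02, 0, 0]}, {}]' > rows.txt && python3 drive.py rows.txt;echo '[{"trans":[0.02, 0, 0]}, {}]' > rows.txt && python3 drive.py rows.txt;echo '[{"trans":[0.014, 0, 0]}, {}]' > rows.txt && python3 drive.py rows.txt;done) | grep -E "ee_pos|force: \["
```

```text
ee_pos: [614.9, -90.8, 66.9]
force: [0.1, -0.3, -0.1]
ee_pos: [615.0, -89.8, 66.9]
force: [0.0, -0.1, 0.7]
ee_pos: [615.0, -89.8, 66.9]
force: [0.3, -2.7, -0.4]
```

To row units: 0.4 mm is 0.008.

```bash
(echo '[{"trans":[0.008, 0, 0]}, {}]' > rows.txt && python3 drive.py rows.txt;echo '[{"trans":[-0.006, 0, 0]}, {"trans":[-0.006, 0, 0]}, {"trans":[-0.006, 0, 0]}, {"trans":[-0.006, 0, 0]}, {"trans":[-0.006, 0, 0]}, {"trans":[-0.02, 0, 0]}, {"trans":[-0.1, 0, 0]}, {"trans":[-0.3, 0, 0]}]' > rows.txt && python3 drive.py rows.txt; echo '[{"trans":[-0.2, 0, -0.6]}, {"trans":[-0.4, 0, -0.8]}, {"trans":[-0.4, 0, -0.8]}, {}, {}, {}]' > rows.txt && python3 drive.py rows.txt) | grep -E "ee_pos|force: \["
python3 - <<'E'
from h import *
import cv2
a=viewer.grab_frame("wrist")[0:260,100:400];cv2.imwrite("pics/w5.png",cv2.resize(a,None,fx=2.3,fy=2.3,interpolation=cv2.INTER_CUBIC))
E
```

```text
ee_pos: [615.0, -89.7, 66.9]
force: [-0.3, -5.4, 0.3]
ee_pos: [613.9, -110.6, 66.9]
force: [0.6, 0.8, 0.2]
ee_pos: [610.4, -161.2, 175.6]
force: [-0.1, -0.4, -0.8]
```

View pics/w5.png

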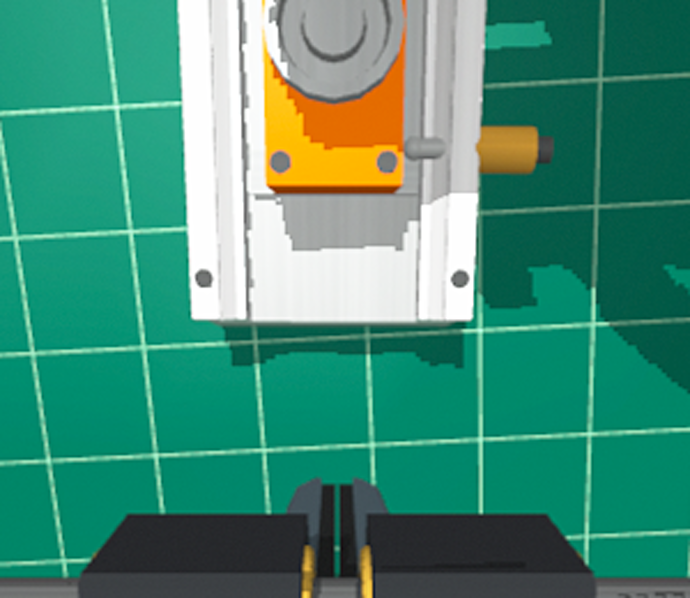

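The orange die is square in the slide with its rear edge at about (335,190), and the gripper is clear of everything. I'm handing in.

```bash
python3 -c "
from workcell import env, viewer, probe_bus
print(env.job_done())"
```

```text
the job is handed in; nothing more can be done
None
```

I handed the job in at about 23 s: the blue die is clicked in under the ram, the orange die is butted against it from the loading side with no gap visible, and the robot is clear of both; no verdict was returned.

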